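# Hang the lift-off flap on the biscuit hopper and close it

### The job

Take the loose steel flap out of the drying rack and hang it on the biscuit hopper: lower it so that both of its knuckles drop fully over the hopper's two pins, long lips on the outside, then swing its top towards the hopper until it leans shut against the stops, and let go. Feel your way and go gently: never ram or press the flap hard against the hopper, and leave the dredger, the tub and the scraper where they are.

Things in the scene. Friction and masses are not known exactly. Their poses are not given: they have to be found in the camera images.
- mouth (a point): Fixed point of the hopper at the height of its two pins (80 mm above the table). x: into the hopper, y: along the pins, z up. The pins, dark steel, 10 mm thick, share one line along y at this height, but at x = 0 to 30 mm (not measured: feel or look for it), as the aluminium end frame that carries them is bolted through slots. It does not give when touched.
- hopper: Steel trough 200 x 220 mm, rim 130 mm high, with the end frame in front. Origin on the table 80 mm below point mouth, same axes; trough at x = 60 to 260 mm. The frame has a cheek at each side (inner faces y = +-112 mm, tops 45 mm above the pins); a pin juts 54 mm inwards from each, free ends at y = +-58 mm.
- stops (a point): Fixed point of the hopper 48 mm above point mouth, same axes. At about this height, behind the pins at |y| = 86 to 112 mm, the end frame has two flat stop flanges, slanting back (top towards +x) 0.26 rad from upright, 26 to 70 mm up from the pins. The shut flap leans on them at 0.26 rad about the pin line.
- flap_grip (a point): Centre of the grip bar on the flap's top edge: 12 mm thick (x), 100 mm long (y), 28 mm high (z). Axes: z up the plate; +x is the side that must face the hopper, -x the side of the long lips. The flap starts upright in the rack.
- flap: The loose steel flap, 0.34 to 0.56 kg. Origin on its hinge axis midway between the knuckles, 119 mm below the grip bar's centre; axes as flap_grip. Plate 6 mm thick, 200 mm wide (y), from 14 to 105 mm above the hinge axis, grip bar above it, two knuckles below.
- knuckle_left (a point): Knuckle 70 mm to the flap's +y, 119 mm below the bar centre: the point where the pin axis lies once seated. An inverted U, 24 mm wide (y), open below; slot 13 mm wide (x = -6.5 to 6.5 mm), roof 5 mm above this point, legs 5 mm thick. The -x leg is a long lip, reaching 22 mm below this point; the +x leg 6 mm below.
- knuckle_right (a point): The same for the knuckle at the flap's -y end.
- rack: White plastic drying rack fixed to the table, base 90 x 250 mm. Origin on the table under its middle. The flap stands in two slots 9 mm wide and 45 mm deep (slot floors 50 mm, tops 95 mm above the table), one at each end of the plate; lift the flap straight up by more than 45 mm to clear it.
- dredger: Bystander: aluminium sugar dredger, 60 mm in diameter, 98 mm high; origin at the centre of its underside.
- tub: Bystander: open white plastic tub, 110 x 90 x 50 mm; origin at the centre of its underside.
- scraper: Bystander: flat grey plastic dough scraper, 110 x 75 x 10 mm; origin at the centre of its underside.

How it is judged:
On the way, in this order (a step that is already met when the one before it is completed fails the run):
1. the flap is lifted out of the rack (height (world z) of each of knuckle_left, knuckle_right above 0.09 m), for 0.1 s.
2. both knuckles are down over the pins, resting on them (z of knuckle_left in the frame of mouth between -0.003 and 0.003 m and z of knuckle_right in the frame of mouth between -0.003 and 0.003 m and x of flap in the frame of mouth between -0.004 and 0.034 m and contact force between flap and hopper above 0.5 N), for 0.2 s.
At the end, for the whole second after the job is handed in: Both knuckles sit fully over the pins (hinge points within 3 mm of the pin height), long lips outside, the flap parallel to the pins and leaning back towards the hopper on its stops (0.20 to 0.32 rad from upright), released and at rest (z of knuckle_left in the frame of mouth between -0.003 and 0.003 m and z of knuckle_right in the frame of mouth between -0.003 and 0.003 m and x of flap in the frame of mouth between -0.004 and 0.034 m and angle between the y axis of flap and the y axis of hopper, either way round below 0.06 rad and angle between flap's own z axis and vertical between 0.2 and 0.32 rad and x of flap_grip in the frame of mouth above 0.015 m and y of knuckle_left in the frame of mouth above 0.04 m and linear speed of flap below 0.02 m/s); the robot touches nothing.
It fails at once if the flap is pressed against the hopper with more than 25 N (contact force between flap and hopper above 25 N).
It fails at once if a bystander is moved by more than 30 mm (distance of any of dredger, tub, scraper from where it was at the start of the episode above 0.03 m).
It also fails if it takes over 51 s, if anything falls off the work surface, if the arm or the gripper's body presses on something with over 40 N, if the wrist force passes 120 N, or if a joint passes its speed limit or range.

### The arm

A 6-joint arm with a two-finger parallel gripper is mounted at the origin on the work surface. World frame = base frame: x ahead of the robot, y to its left, z up, the work surface at z = 0. Lengths are in m, angles in rad, forces in N, time in s.
With the tool pointing down it reaches from about 0.375 to 0.975 m from the base axis. Payload 3.8 kg.
Tool frame: the origin (TCP) lies at the very end of the fingers, on their centre line; the grasp point (between the pads) lies 19 mm behind it; z points along the fingers, y is the direction in which the jaws open and shut (so a half turn about z gives the same grasp; the last joint's range is limited). The gripper opens to 85 mm and grips with 20 to 120 N. Pads are 22 mm wide; open, the fingers measure 114 mm over their backs; the gripper's body (76 mm by 85 mm) begins 54 mm behind the grasp point. The pads swing forward as they close: fully open they stand 13 mm farther back than shut.
Start: joints at [1.11, 0.264, 1.604, -0, 1.274, -0.037], TCP at [0.278, 0.615, 0.231] pointing down, gripper open.
Joint ranges: [-2.63, 2.63], [-0.94, 2.18], [0.31, 2.57], [-1.31, 4.45], [0, 2.66], [-2.55, 2.55]. Speed limits (rad/s): [2.57, 2.57, 3.14, 3.14, 3.14, 3.14].

### API

Orientations are given as a rotation vector (axis times angle).
In Python, from workcell import read_state, read_camera, camera_info, finish_job gives the robot as it stands. The module is installed in compiled form; this text tells all that it offers.
- The arm moves only by the tool play_rows, never from a script. Its argument "motion" is a list of rows, each a list of 5 numbers: the shift along the tool's x, y, z in units of 1000 mm (1.0 is 1000 mm), then the turn about the tool's z in units of 2 pi rad (1.0 is 2 pi rad), then the finger opening in mm, from 0 to 85.4. A call has 1 to 5 rows; each row shifts and turns the commanded pose from where the row before left it, along the tool's axes as they then stand; what a row does not reach is not made up. A row lasts 1/8 s, in which the tool goes at most 62.5 mm and 10.7 degrees, less where a joint would pass 70% of its speed; a pose out of reach is approached as far as the arm can. A call with a number of a shift or a turn outside -1 to 1 is refused whole. A call with a gripper value outside its range is refused whole. The fingers move at their own pace and stop on an object; "squeeze" is the grip in N (left out, the last holds). Time passes only in rows, so rows that do not move let the fingers close. It gives the time, the measured TCP pose, the force and the opening at its end, in the units of the state.
- read_state(): the state, without advancing time (a new reading comes with each control period).
- read_camera(name): name is "side" or "top" or "wrist"; returns the picture (400x640x3 uint8, red, green, blue); there is no depth.
- camera_info(name): a dict with "intrinsics" (3x3 intrinsics, pixels), "pose" (4x4, takes a point from camera to world coordinates). Camera axes: x right, y down, z forward; pixel columns grow to the right and rows downward; lengths in m; the calibration is good to about 2 mm. A picture is of the moment at which its call begins: read the wrist's pose just before it. camera_info takes no time and is no camera call; for the wrist camera it gives the pose at the moment of the call.
- finish_job(): hands the job in, once; it reports no verdict.
The state is a dict: "time": time; "q": joint angles; "joint_vel": joint speeds; "joint_torque": joint torques, N m; "tool_pos": TCP position; "tcp_rot": TCP orientation; "wrist_force": force on the tool from outside, world axes, zero at the start; "torque": the same for the moment, N m; "width": opening from 0.0 (shut) to 1.0 (fully open).
Only numpy, scipy, OpenCV 4.12 (cv2) and the standard library are available. Lean on these libraries where they do the work, as an engineer would, in place of code of your own. Each camera call takes 0.05 s, during which the arm holds its last target. There are 200 camera calls.

## Working session

There is one attempt and no reset: what is moved stays moved. The work goes in short steps, Python scripts to look and compute and a tool call to move; the robot and the scene stay as the last step left them, time stands still between calls to the robot, and variables do not carry over. Pictures are saved under pics/ and viewed, about 8 in all and at most 12, crops included, and the job is handed in when it is done.

Besides the shell and the picture viewer there is one more tool, called by a JSON object that holds its "fn" and its "kwargs". play_rows: Moves the arm, as the interface text tells. Shifts and turns lie within -1 to 1; 1 stands for 1000 mm of shift or 2 pi rad of turn. Its arguments: {"type":"object","properties":{"motion":{"type":"array","items":{"type":"array","items":{"type":"number"}}},"squeeze":{"type":"number"}},"required":["motion"]}

```bash
mkdir -p pics; python3 - <<'E'
from workcell import *
import cv2, numpy as np
for n in ["top","side"]:
    cv2.imwrite(f"pics/{n}1.png",read_camera(n)[:,:,::-1])
    i=camera_info(n);print(n,np.round(i["intrinsics"],1).tolist(),np.round(i["pose"],4).tolist())
s=read_state();print(s)
E
```

```text
top [[378.9, 0.0, 321.7], [0.0, 378.9, 201.0], [0.0, 0.0, 1.0]] [[-0.0687, -0.9724, 0.2229, 0.2433], [-0.9976, 0.0676, -0.0123, -0.001], [-0.0031, -0.2232, -0.9748, 1.0883], [0.0, 0.0, 0.0, 1.0]]
side [[385.9, 0.0, 323.5], [0.0, 385.9, 209.0], [0.0, 0.0, 1.0]] [[0.8785, -0.3214, 0.3536, 0.0129], [-0.4774, -0.5608, 0.6764, -0.8044], [-0.0191, -0.763, -0.6461, 0.8764], [0.0, 0.0, 0.0, 1.0]]
{'time': 0.1, 'q': array([ 1.11010577e+00,  2.64681235e-01,  1.60529148e+00,  4.69416843e-06,
        1.27371517e+00, -3.68854942e-02]), 'joint_vel': array([ 0.000953  , -0.002418  , -0.00010855,  0.00106722, -0.00067662,
       -0.00045479]), 'joint_torque': array([ 1.90625829e-04, -5.16708362e+01, -3.68590093e+01, -2.24471078e-04,
        6.31684190e-03,  1.03896301e-05]), 'tool_pos': array([0.27726498, 0.6146669 , 0.23005505]), 'tcp_rot': array([-0.66063292, -3.07081256,  0.00318758]), 'wrist_force': array([-1.0691126 , -0.1823119 ,  0.10342355]), 'torque': array([ 0.01988451,  0.00536784, -0.02726364]), 'width': 1.0010646633443898}
```

View pics/top1.png

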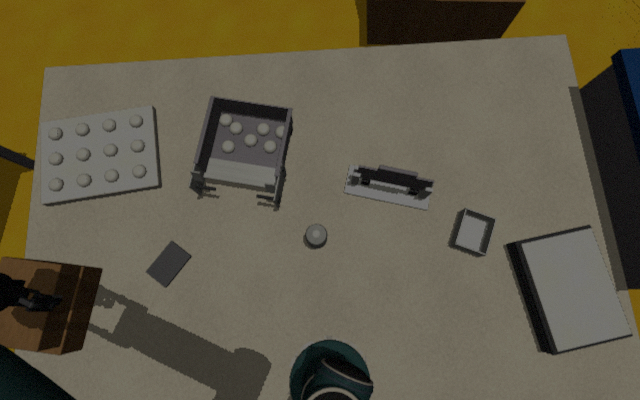

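View pics/side1.png

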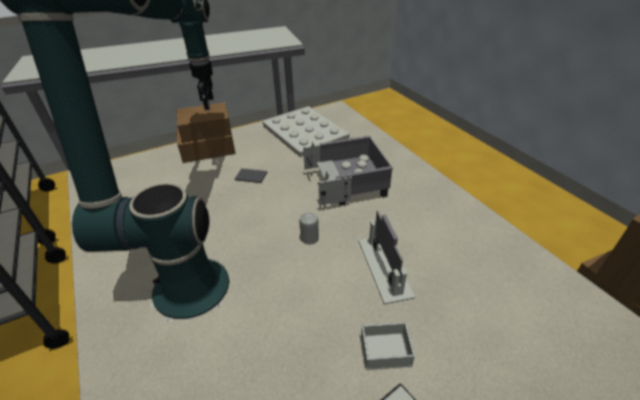

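```bash
cat > h.py <<'E'
from workcell import *
import cv2, numpy as np
from scipy.spatial.transform import Rotation as R
def ray(i,uv,z):
    K=np.array(i["intrinsics"]);P=np.array(i["pose"])
    d=P[:3,:3]@np.linalg.solve(K,[uv[0],uv[1],1.]);c=P[:3,3]
    return c+d*(z-c[2])/d[2]
def proj(i,p):
    K=np.array(i["intrinsics"]);P=np.array(i["pose"])
    c=P[:3,:3].T@(np.asarray(p)-P[:3,3]);q=K@c;return q[:2]/q[2]
def crop(img,x,y,w,h,f):
    return cv2.resize(img[y:y+h,x:x+w],None,fx=f,fy=f,interpolation=cv2.INTER_CUBIC)
E
python3 - <<'E'
from h import *
t=cv2.imread("pics/top1.png");s=cv2.imread("pics/side1.png")
a=crop(t,180,85,130,130,3);b=crop(t,335,150,110,65,3.545)
c=crop(s,290,130,130,130,3);d=crop(s,350,205,73,100,3)
a=cv2.resize(a,(390,290));
can=np.zeros((600,800,3),np.uint8)
can[:290,:390]=a; can[:230,400:790]=b[:230,:390]; can[295:295+300,:390]=cv2.resize(c,(390,300)); can[295:595,400:619]=d
cv2.imwrite("pics/c1.png",np.clip(can*1.8,0,255).astype(np.uint8))
i=camera_info("top")
for n,uv,z in [("barL",(378,167),.155),("barR",(417,173),.155),("rackA",(345,192),.0),("rackB",(428,208),0),("rackC",(349,166),0),("rackD",(434,180),0),
 ("hopTL",(211,97),.13),("hopTR",(293,107),.13),("cheekL",(197,172),.125),("cheekR",(280,182),.125)]:
    print(n,np.round(ray(i,uv,z),3))
E
```

```text
barL [ 0.536 -0.164  0.155]
barR [ 0.513 -0.262  0.155]
rackA [ 0.515 -0.085  0.   ]
rackB [ 0.45  -0.324  0.   ]
rackC [ 0.594 -0.104  0.   ]
rackD [ 0.533 -0.353 -0.   ]
hopTL [0.779 0.273 0.13 ]
hopTR [0.733 0.048 0.13 ]
cheekL [0.566 0.312 0.125]
cheekR [0.523 0.093 0.125]
```

View pics/c1.png

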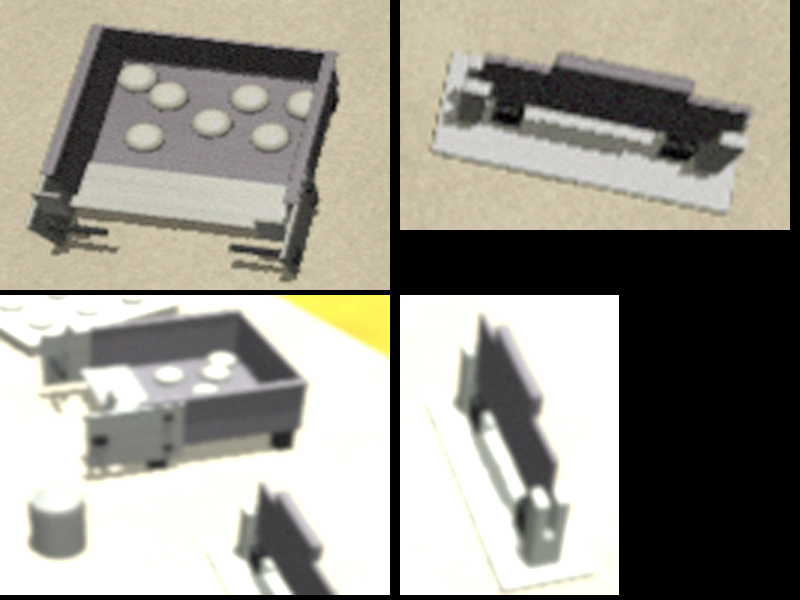

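```bash
cat >> h.py <<'E'
def yaw():  # world yaw of tool y
    m=R.from_rotvec(read_state()["tcp_rot"]).as_matrix();return np.degrees(np.arctan2(m[1,1],m[0,1]))
def plan(target,ytgt,n,w=85,nturn=None,start=None):
    s=read_state();p=np.array(s["tool_pos"]);m=R.from_rotvec(s["tcp_rot"])
    if start is not None:p=np.array(start)
    y0=yaw();d=(ytgt-y0+180)%360-180;nt=nturn or n
    print("yaw",round(y0,1),"turn",round(d,1));st=(np.array(target)-p)/n;a=0
    out=[]
    for k in range(n):
        l=R.from_euler("z",a,degrees=True).apply(st,) if 0 else (R.from_euler("z",a,degrees=True)*m).as_matrix().T@st
        t=d/nt if k<nt else 0
        out.append([*np.round(l,4).tolist(),round(-t/360,4),w]);a+=t
    for i in range(0,n,5):print(out[i:i+5])
E
python3 - <<'E'
from h import *
s=read_state();i=camera_info("wrist");m=R.from_rotvec(s["tcp_rot"]).as_matrix()
P=np.array(i["pose"]);print(np.round(m.T@(P[:3,3]-s["tool_pos"]),3),np.round(m.T@P[:3,:3],3).tolist(),i["intrinsics"])
plan([.40,-.10,.33],-13.5,15)
E
```

```text
[ 0.066  0.001 -0.142] [[0.0, -0.965, -0.263], [1.0, 0.0, -0.0], [0.0, -0.263, 0.965]] [[275.58736308   0.         315.58059505]
 [  0.         275.58736308 203.27757162]
 [  0.           0.           1.        ]]
yaw 65.7 turn -79.2
[[-0.0271, -0.0401, -0.0066, np.float64(0.0147), 85], [-0.0306, -0.0374, -0.0066, np.float64(0.0147), 85], [-0.0339, -0.0344, -0.0066, np.float64(0.0147), 85], [-0.037, -0.0312, -0.0066, np.float64(0.0147), 85], [-0.0397, -0.0276, -0.0066, np.float64(0.0147), 85]]
[[-0.042, -0.0239, -0.0066, np.float64(0.0147), 85], [-0.0441, -0.0199, -0.0066, np.float64(0.0147), 85], [-0.0457, -0.0158, -0.0066, np.float64(0.0147), 85], [-0.047, -0.0115, -0.0066, np.float64(0.0147), 85], [-0.0478, -0.0071, -0.0067, np.float64(0.0147), 85]]
[[-0.0483, -0.0027, -0.0067, np.float64(0.0147), 85], [-0.0483, 0.0018, -0.0067, np.float64(0.0147), 85], [-0.0479, 0.0062, -0.0067, np.float64(0.0147), 85], [-0.0472, 0.0106, -0.0067, np.float64(0.0147), 85], [-0.046, 0.0149, -0.0067, np.float64(0.0147), 85]]
```

```bash
python3 - <<'E'
from h import *
plan([.52,.205,.21],78,9)
E
```

```text
yaw 65.7 turn 12.3
[[-0.0433, -0.0304, 0.0023, np.float64(-0.0038), 85], [-0.0426, -0.0314, 0.0023, np.float64(-0.0038), 85], [-0.0418, -0.0324, 0.0023, np.float64(-0.0038), 85], [-0.041, -0.0334, 0.0023, np.float64(-0.0038), 85], [-0.0402, -0.0344, 0.0023, np.float64(-0.0038), 85]]
[[-0.0394, -0.0353, 0.0023, np.float64(-0.0038), 85], [-0.0385, -0.0363, 0.0023, np.float64(-0.0038), 85], [-0.0377, -0.0372, 0.0023, np.float64(-0.0038), 85], [-0.0368, -0.038, 0.0023, np.float64(-0.0038), 85]]
```

{"fn": "play_rows", "kwargs": {"motion": [[-0.043,-0.03,0.002,-0.0038,85],[-0.043,-0.031,0.002,-0.0038,85],[-0.042,-0.032,0.002,-0.0038,85],[-0.041,-0.033,0.002,-0.0038,85],[-0.04,-0.034,0.002,-0.0038,85]]}}

```text
time: 0.72
tool_pos: [0.4137, 0.3879, 0.2207]
tcp_rot: [-0.475, -3.105, 0.001]
wrist_force: [0.7, -1.0, 0.1]
width: 0.994
```

{"fn": "play_rows", "kwargs": {"motion": [[-0.039,-0.035,0.002,-0.0038,85],[-0.039,-0.036,0.002,-0.0038,85],[-0.038,-0.037,0.003,-0.0038,85],[-0.037,-0.038,0.003,-0.0038,85],[0,0,0,0,85]]}}

```text
time: 1.35
tool_pos: [0.5232, 0.2049, 0.2105]
tcp_rot: [-0.335, -3.123, 0.002]
wrist_force: [-0.2, 1.3, 0.6]
width: 1.0
```

```bash
python3 - <<'E'
from h import *
import pickle
i=camera_info("wrist");im=read_camera("wrist")[:,:,::-1]
pickle.dump(i,open("w1.pkl","wb"));cv2.imwrite("pics/w1.png",im)
cv2.imwrite("pics/w1b.png",np.clip(im*1.6,0,255).astype(np.uint8))
print(read_state()["tool_pos"],yaw())
plan([.49,-.205,.25],76.5,8)
E
```

```text
[0.52233359 0.20655648 0.21056359] 77.82041247833195
yaw 77.8 turn -1.3
[[-0.0069, -0.0511, -0.0049, np.float64(0.0005), 85], [-0.007, -0.0511, -0.0049, np.float64(0.0005), 85], [-0.0072, -0.0511, -0.0049, np.float64(0.0005), 85], [-0.0073, -0.0511, -0.0049, np.float64(0.0005), 85], [-0.0075, -0.0511, -0.0049, np.float64(0.0005), 85]]
[[-0.0076, -0.051, -0.0049, np.float64(0.0005), 85], [-0.0078, -0.051, -0.0049, np.float64(0.0005), 85], [-0.0079, -0.051, -0.0049, np.float64(0.0005), 85]]
```

View pics/w1b.png

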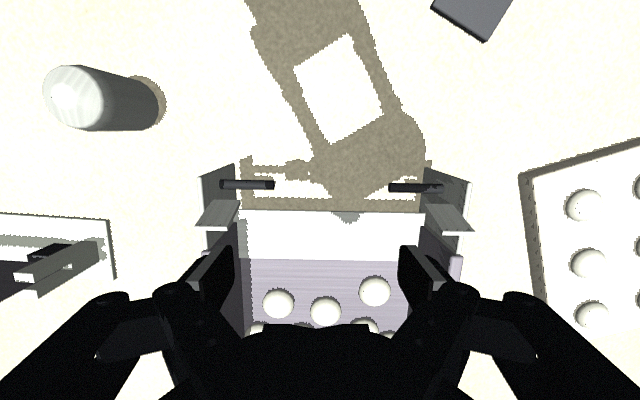

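{"fn": "play_rows", "kwargs": {"motion": [[-0.007,-0.051,-0.005,0.0005,85],[-0.007,-0.051,-0.005,0.0005,85],[-0.007,-0.051,-0.005,0.0005,85],[-0.007,-0.051,-0.005,0.0005,85],[-0.0075,-0.051,-0.005,0.0005,85]]}}

```text
time: 2.02
tool_pos: [0.5019, -0.0485, 0.2364]
tcp_rot: [0.349, 3.122, 0.001]
wrist_force: [0.5, -0.0, -0.3]
width: 0.997
```

{"fn": "play_rows", "kwargs": {"motion": [[-0.0075,-0.051,-0.005,0.0005,85],[-0.008,-0.051,-0.005,0.0005,85],[-0.008,-0.051,-0.005,0.0005,85],[0,0,0,0,85],[0,0,0,0,85]]}}

```text
time: 2.65
tool_pos: [0.4907, -0.2015, 0.2509]
tcp_rot: [-0.366, -3.119, -0.002]
wrist_force: [-0.6, 0.4, -1.0]
width: 0.996
```

```bash
python3 - <<'E'
from h import *
import pickle
i=camera_info("wrist");im=read_camera("wrist")[:,:,::-1]
pickle.dump(i,open("w2.pkl","wb"));cv2.imwrite("pics/w2.png",im)
b=np.clip(im*1.6,0,255).astype(np.uint8)
w=cv2.imread("pics/w1.png")
can=np.zeros((590,800,3),np.uint8)
can[:330]=crop(w,190,150,300,124,2.6667)[:330]
can[335:585,:]=cv2.resize(b[80:300],(640,220))[:, :].repeat(1,0)[:0] if 0 else cv2.resize(b[100:300],(800,250))
cv2.imwrite("pics/c2.png",can)
# pins
i1=pickle.load(open("w1.pkl","rb"));g=w.max(2)
for lo,hi in [(222,272),(391,436)]:
    pts=[]
    for u in range(lo,hi,3):
        r=np.where(g[174:200,u]<70)[0]
        if len(r): pts.append((u,174+r.min(),174+r.max(),len(r)))
    print(pts)
print(read_state()["tool_pos"],yaw())
E
```

```text
[(222, np.int64(174), np.int64(199), 26), (225, np.int64(174), np.int64(199), 26), (228, np.int64(174), np.int64(199), 26), (231, np.int64(174), np.int64(199), 26), (234, np.int64(174), np.int64(199), 26), (237, np.int64(180), np.int64(188), 9), (240, np.int64(180), np.int64(188), 9), (243, np.int64(180), np.int64(189), 10), (246, np.int64(180), np.int64(189), 10), (249, np.int64(180), np.int64(189), 10), (252, np.int64(180), np.int64(189), 10), (255, np.int64(180), np.int64(188), 9), (258, np.int64(180), np.int64(188), 9), (261, np.int64(180), np.int64(188), 9), (264, np.int64(180), np.int64(189), 10), (267, np.int64(180), np.int64(189), 10), (270, np.int64(180), np.int64(189), 10)]
[(391, np.int64(183), np.int64(191), 9), (394, np.int64(183), np.int64(191), 9), (397, np.int64(183), np.int64(191), 9), (400, np.int64(183), np.int64(191), 9), (403, np.int64(183), np.int64(191), 9), (406, np.int64(183), np.int64(191), 9), (409, np.int64(183), np.int64(191), 9), (412, np.int64(183), np.int64(192), 10), (415, np.int64(183), np.int64(192), 10), (418, np.int64(183), np.int64(192), 10), (421, np.int64(183), np.int64(199), 17), (424, np.int64(174), np.int64(199), 26), (427, np.int64(174), np.int64(199), 26), (430, np.int64(174), np.int64(199), 26), (433, np.int64(174), np.int64(199), 26)]
[ 0.49071518 -0.20115914  0.25084324] 76.67126009469149
```

View pics/c2.png

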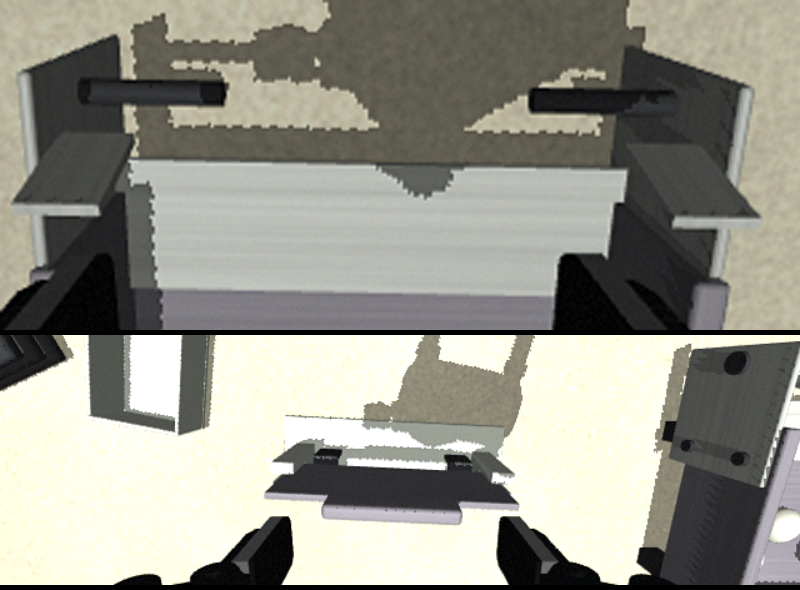

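```bash
python3 - <<'E'
from h import *
im=cv2.imread("pics/w2.png")
cv2.imwrite("pics/c3.png",np.clip(crop(im,205,160,220,90,3.6)*1.8,0,255).astype(np.uint8))
E
```

```text
(no output)
```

View pics/c3.png

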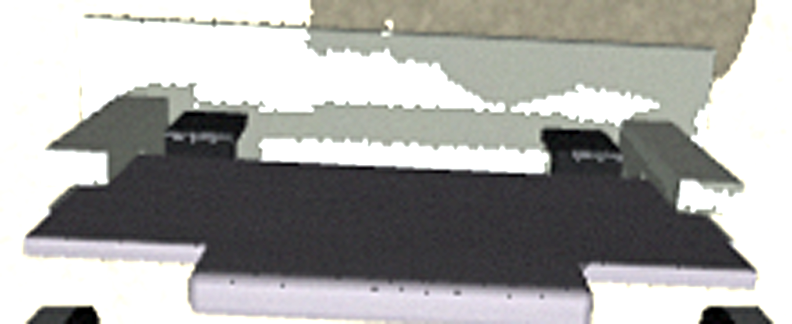

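```bash
python3 - <<'E'
from h import *
import pickle
i=pickle.load(open("w2.pkl","rb"));i1=pickle.load(open("w1.pkl","rb"))
L=ray(i,(258.1,241.9),.169);Rr=ray(i,(368.9,245.5),.169)
c=(L+Rr)/2;d=L-Rr
print("bar ends",L,Rr,"len",np.hypot(*d[:2]),"c",c)
ty=np.arctan2(-d[1],-d[0]);  # image left is world -y: Rr is +y
e=np.array([np.cos(ty),np.sin(ty),0]);n=np.array([e[1],-e[0],0]) # away from robot
print("y yaw",np.degrees(ty),"n",n)
f=lambda p:np.round((proj(i,p)-[205,160])*3.6)
for s in (-1,1):
  h=c+e*70*.001*s;h[2]=.036
  for nm,off,z in [("near leg front, roof top",-.0115,.010),("short bot",-.0115,-.006),("long bot",-.0115,-.022),("plate bot",-.003,.014)]:
    print(s,nm,f(h+n*off+[0,0,z]))
# pins
a=ray(i1,(272.5,184.8),.080);b=ray(i1,(389.5,187.5),.080)
print("pin tips",a,b,np.hypot(*(a-b)[:2]));d=b-a
ph=np.arctan2(d[1],d[0]);print("pin yaw",np.degrees(ph),"mid",(a+b)/2)
a2=ray(i1,(240,184.4),.080);b2=ray(i1,(418,187.9),.080);d=b2-a2;print("yaw2",np.degrees(np.arctan2(d[1],d[0])))
E
```

```text
bar ends [ 0.50887446 -0.25726187  0.169     ] [ 0.53475725 -0.16333515  0.169     ] len 0.09742765341904447 c [ 0.52181585 -0.21029851  0.169     ]
y yaw 74.59373179048883 n [ 0.96406635 -0.26566159  0.        ]
-1 near leg front, roof top [200. 128.]
-1 short bot [208. 118.]
-1 long bot [216. 108.]
-1 plate bot [198. 153.]
1 near leg front, roof top [588. 141.]
1 short bot [580. 130.]
1 long bot [573. 121.]
1 plate bot [588. 166.]
pin tips [0.50362901 0.16477368 0.08      ] [0.53134054 0.27962496 0.08      ] 0.1181471342451646
pin yaw 76.43484410213159 mid [0.51748477 0.22219932 0.08      ]
yaw2 76.63395260345821
```

```bash
python3 - <<'E'
from h import *
plan([.5225,-.2105,.225],-15.4,10)
E
```

```text
yaw 76.7 turn -92.1
[[-0.0033, -0.0002, 0.0026, np.float64(0.0256), 85], [-0.0033, 0.0004, 0.0026, np.float64(0.0256), 85], [-0.0032, 0.0009, 0.0026, np.float64(0.0256), 85], [-0.003, 0.0014, 0.0026, np.float64(0.0256), 85], [-0.0028, 0.0018, 0.0026, np.float64(0.0256), 85]]
[[-0.0024, 0.0023, 0.0026, np.float64(0.0256), 85], [-0.002, 0.0026, 0.0026, np.float64(0.0256), 85], [-0.0016, 0.0029, 0.0026, np.float64(0.0256), 85], [-0.0011, 0.0031, 0.0026, np.float64(0.0256), 85], [-0.0006, 0.0033, 0.0026, np.float64(0.0256), 85]]
```

{"fn": "play_rows", "kwargs": {"motion": [[-0.0033,0,0.0026,0.0256,85],[-0.0033,0,0.0026,0.0256,85],[-0.0032,0.001,0.0026,0.0256,85],[-0.003,0.0015,0.0026,0.0256,85],[-0.0028,0.002,0.0026,0.0256,85]]}}

```text
time: 3.32
tool_pos: [0.5071, -0.2052, 0.2379]
tcp_rot: [-1.562, -2.725, -0.001]
wrist_force: [-0.3, 1.4, -0.4]
width: 0.999
```

{"fn": "play_rows", "kwargs": {"motion": [[-0.0024,0.0023,0.0026,0.0256,85],[-0.002,0.0026,0.0026,0.0256,85],[-0.0016,0.003,0.0026,0.0256,85],[-0.001,0.003,0.0026,0.0256,85],[-0.0006,0.0033,0.0026,0.0256,85]]}}

```text
time: 3.95
tool_pos: [0.523, -0.2097, 0.2249]
tcp_rot: [-2.503, -1.897, -0.0]
wrist_force: [-0.2, 0.6, 1.0]
width: 0.996
```

```bash
python3 - <<'E'
from h import *
import pickle
i=camera_info("wrist");im=read_camera("wrist")[:,:,::-1]
pickle.dump(i,open("w3.pkl","wb"));cv2.imwrite("pics/w3.png",im)
cv2.imwrite("pics/c4.png",np.clip(crop(im,220,100,200,200,3)*1.5,0,255).astype(np.uint8))
s=read_state();print(s["tool_pos"],yaw(),s["q"])
E
```

```text
[ 0.52316867 -0.20978131  0.22451182] -15.974407226949214 [-4.25879189e-01  5.91885825e-02  1.85264210e+00  5.78128795e-04
  1.23064911e+00 -1.47266041e-01]
```

View pics/c4.png

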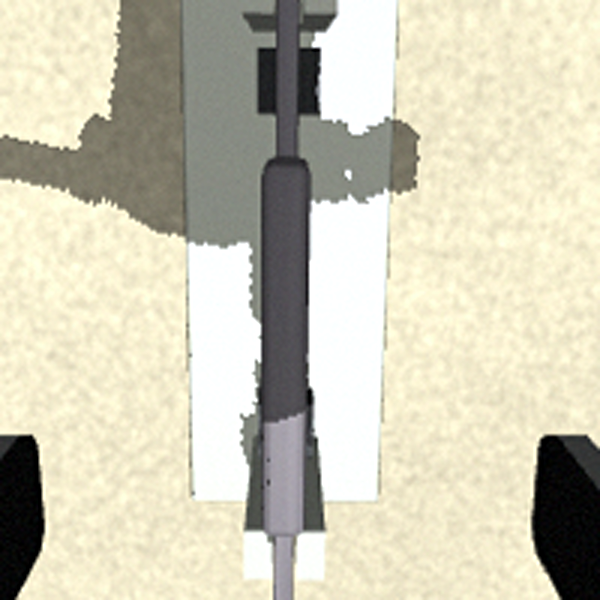

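```bash
python3 - <<'E'
from h import *
import pickle
i=pickle.load(open("w3.pkl","rb"))
A=ray(i,(220+286/3,100+162/3),.169);B=ray(i,(220+283.5/3,100+534/3),.169)
print(A,B,np.linalg.norm(A-B),(A+B)/2)
d=A-B;print(np.degrees(np.arctan2(d[1],d[0])))
plan([*((A+B)/2)[:2],.136],-15.8,4)
E
```

```text
[ 0.53680348 -0.16262749  0.169     ] [ 0.50943954 -0.25739975  0.169     ] 0.09864363684008125 [ 0.52312151 -0.21001362  0.169     ]
73.89479589339162
yaw -16.0 turn 0.2
[[-0.0001, 0.0, 0.0221, np.float64(-0.0001), 85], [-0.0001, 0.0, 0.0221, np.float64(-0.0001), 85], [-0.0001, 0.0, 0.0221, np.float64(-0.0001), 85], [-0.0001, 0.0, 0.0221, np.float64(-0.0001), 85]]
```

{"fn": "play_rows", "kwargs": {"motion": [[0,0,0.022,0,85],[0,0,0.022,0,85],[0,0,0.022,0,85],[0,0,0.0225,0,85],[0,0,0,0,40]], "squeeze": 40}}

```text
time: 4.62
tool_pos: [0.521, -0.2097, 0.1345]
tcp_rot: [-2.495, -1.902, 0.003]
wrist_force: [-0.6, 0.5, 0.6]
width: 0.816
```

{"fn": "play_rows", "kwargs": {"motion": [[0,0,0,0,4],[0,0,0,0,4],[0,0,0,0,4],[0,0,0,0,4]]}}

```text
time: 5.12
tool_pos: [0.5229, -0.2121, 0.138]
tcp_rot: [2.502, 1.899, 0.001]
wrist_force: [-1.8, 1.9, 6.6]
width: 0.134
```

{"fn": "play_rows", "kwargs": {"motion": [[0,0,0,0,4],[0,0,-0.005,0,4],[0,0,-0.01,0,4],[0,0,-0.02,0,4],[0,0,-0.025,0,4]], "squeeze": 70}}

```text
time: 5.75
tool_pos: [0.5221, -0.2119, 0.1976]
tcp_rot: [-2.501, -1.9, 0.001]
wrist_force: [0.5, -0.0, -6.1]
width: 0.125
```

{"fn": "play_rows", "kwargs": {"motion": [[0,0,-0.025,0,4],[0,0,-0.025,0,4],[0,0,-0.02,0,4],[0,0,-0.01,0,4],[0,0,0,0,4]]}}

```text
time: 6.38
tool_pos: [0.523, -0.2122, 0.2776]
tcp_rot: [2.501, 1.899, 0.001]
wrist_force: [-0.2, 0.3, -5.5]
width: 0.131
```

```bash
python3 - <<'E'
from h import *
s=read_state();print(s["tool_pos"],s["wrist_force"],s["torque"],s["width"])
n=np.array([np.cos(np.radians(-13.5)),np.sin(np.radians(-13.5)),0])
plan(np.array([.5175,.2222,.275])-.02*n,-13.5,10,4)
E
```

```text
[ 0.52295569 -0.21222233  0.27762442] [-0.20035937  0.34927947 -5.52198556] [1.27589363e-02 1.91259434e-02 9.23011535e-05] 0.13148418719537555
yaw -15.6 turn 2.1
[[0.0416, -0.0142, 0.0002, np.float64(-0.0006), 4], [0.0417, -0.014, 0.0002, np.float64(-0.0006), 4], [0.0417, -0.0139, 0.0002, np.float64(-0.0006), 4], [0.0418, -0.0137, 0.0002, np.float64(-0.0006), 4], [0.0418, -0.0136, 0.0002, np.float64(-0.0006), 4]]
[[0.0419, -0.0134, 0.0002, np.float64(-0.0006), 4], [0.0419, -0.0133, 0.0002, np.float64(-0.0006), 4], [0.042, -0.0131, 0.0002, np.float64(-0.0006), 4], [0.042, -0.013, 0.0002, np.float64(-0.0006), 4], [0.0421, -0.0128, 0.0002, np.float64(-0.0006), 4]]
```

{"fn": "play_rows", "kwargs": {"motion": [[0.02,-0.007,0,-0.0006,4],[0.042,-0.014,0,-0.0006,4],[0.042,-0.014,0,-0.0006,4],[0.042,-0.014,0,-0.0006,4],[0.042,-0.0135,0,-0.0006,4]]}}

```text
time: 7.0
tool_pos: [0.5098, -0.012, 0.2753]
tcp_rot: [-2.482, -1.923, 0.003]
wrist_force: [0.3, -0.9, -5.3]
width: 0.126
```

{"fn": "play_rows", "kwargs": {"motion": [[0.042,-0.0135,0,-0.0006,4],[0.042,-0.0135,0,-0.0006,4],[0.042,-0.013,0,-0.0006,4],[0.042,-0.013,0,-0.0006,4],[0.042,-0.013,0,-0.0006,4]]}}

```text
time: 7.62
tool_pos: [0.4965, 0.2073, 0.2753]
tcp_rot: [-2.464, -1.947, 0.004]
wrist_force: [1.2, 1.0, -4.3]
width: 0.126
```

{"fn": "play_rows", "kwargs": {"motion": [[0.021,-0.006,0,0,4],[0,0,0,0,4],[0,0,0,0,4]]}}

```text
time: 8.0
tool_pos: [0.4963, 0.2271, 0.2757]
tcp_rot: [-2.465, -1.948, 0.004]
wrist_force: [-0.0, -0.1, -5.2]
width: 0.13
```

```bash
python3 - <<'E'
from h import *
i=camera_info("wrist");im=read_camera("wrist")[:,:,::-1]
cv2.imwrite("pics/w4.png",im);sd=read_camera("side")[:,:,::-1];cv2.imwrite("pics/s4.png",sd)
cv2.imwrite("pics/c5.png",np.clip(np.hstack([cv2.resize(im[0:400,160:480],(400,500)),crop(sd,280,90,128,160,3.125)])*1.5,0,255).astype(np.uint8))
s=read_state();print(s["tool_pos"],yaw(),s["wrist_force"])
n=np.array([np.cos(np.radians(-13.5)),np.sin(np.radians(-13.5)),0])
e=np.array([-n[1],n[0],0])
d=np.array([.5175,.2222,0])-s["tool_pos"];print("pin ahead n",d@n,"e",d@e)
for z in(.1,):
  for sg in(-1,1):print(proj(i,np.array([.5175,.2222,.08])+sg*.058*e),proj(i,np.array([.5175,.2222,.08])+sg*.112*e))
E
```

```text
[0.49683656 0.22658383 0.27623364] -13.446481500474354 [-0.15585402 -0.83925248 -4.39873292]
pin ahead n 0.021115895358147802 e 0.0005610797013658826
[331.70217452 227.12854885] [330.99145137 264.68540616]
[333.43733699 135.43708142] [334.36035384  86.66195445]
```

View pics/c5.png

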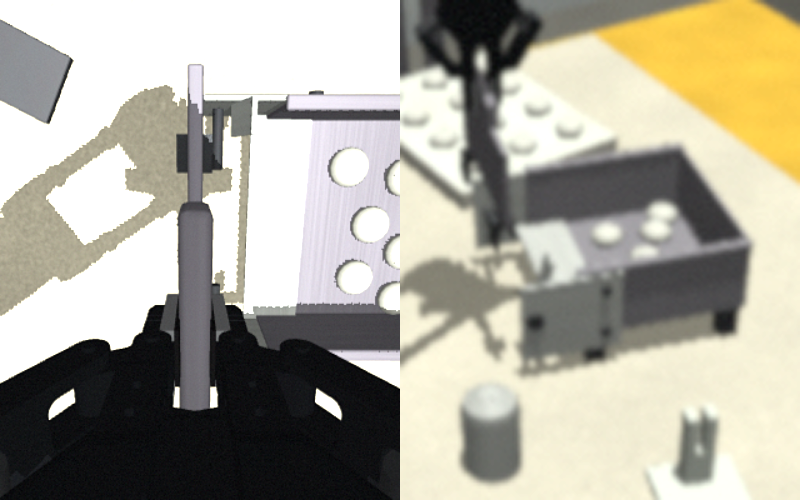

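{"fn": "play_rows", "kwargs": {"motion": [[0,0,0.02,0,4],[0,0,0.03,0,4],[0,0,0.02,0,4],[0,0,0.0085,0,4],[0,0,0,0,4]]}}

```text
time: 8.72
tool_pos: [0.4969, 0.227, 0.1975]
tcp_rot: [-2.466, -1.946, 0.002]
wrist_force: [-0.1, -0.3, -5.4]
width: 0.131
```

{"fn": "play_rows", "kwargs": {"motion": [[0,0.005,0,0,4],[0,0.005,0,0,4],[0,0.004,0,0,4],[0,0.002,0,0,4],[0,0,0,0,4]]}}

```text
time: 9.35
tool_pos: [0.513, 0.2235, 0.1983]
tcp_rot: [-2.466, -1.947, 0.0]
wrist_force: [0.3, -0.7, -5.1]
width: 0.128
```

{"fn": "play_rows", "kwargs": {"motion": [[0,0.001,0,0,4],[0,0.001,0,0,4],[0,0.001,0,0,4]]}}

```text
time: 9.72
tool_pos: [0.5158, 0.2229, 0.1983]
tcp_rot: [2.466, 1.947, 0.0]
wrist_force: [-0.2, 0.6, -5.5]
width: 0.129
```

```bash
cat > st.py <<'E'
from h import *
def show():
    s=read_state();n=np.array([np.cos(np.radians(-13.5)),np.sin(np.radians(-13.5)),0]);e=np.array([-n[1],n[0],0])
    d=s["tool_pos"]-np.array([.5175,.2222,0]);f=s["wrist_force"];t=s["torque"]
    print("t",s["time"],"n,e mm",np.round([d@n*1e3,d@e*1e3],1),"z",round(s["tool_pos"][2],4),"yaw",round(yaw(),2),"F n,e,z",np.round([f@n,f@e,f[2]],1),"T n,e,z",np.round([t@n,t@e,t[2]],2),"w",round(s["width"],3))
show()
E
python3 st.py
```

```text
t 9.725 n,e mm [-1.9  0.3] z 0.1983 yaw -13.4 F n,e,z [-0.3  0.5 -5.5] T n,e,z [-0.02 -0.01  0.02] w 0.129
```

{"fn": "play_rows", "kwargs": {"motion": [[0,0.001,0,0,4],[0,0.0005,0,0,4],[0,0.0005,0,0,4]]}}

```text
time: 10.1
tool_pos: [0.5177, 0.2224, 0.1983]
tcp_rot: [-2.466, -1.947, 0.0]
wrist_force: [0.5, 0.1, -5.8]
width: 0.128
```

```bash
python3 st.py
```

```text
t 10.1 n,e mm [0.1 0.3] z 0.1983 yaw -13.41 F n,e,z [ 0.4  0.2 -5.8] T n,e,z [-0.05 -0.04 -0.02] w 0.128
```

{"fn": "play_rows", "kwargs": {"motion": [[0,0.0005,0,0,4],[0,0,0,0,4]]}}

```text
time: 10.35
tool_pos: [0.5182, 0.2223, 0.1983]
tcp_rot: [2.466, 1.947, 0.0]
wrist_force: [-0.2, 0.1, -5.1]
width: 0.126
```

```bash
python3 st.py
```

```text
t 10.35 n,e mm [0.6 0.3] z 0.1983 yaw -13.41 F n,e,z [-0.2  0.1 -5.1] T n,e,z [0.02 0.01 0.  ] w 0.126
```

{"fn": "play_rows", "kwargs": {"motion": [[0,0.0005,0,0,4],[0,0,0,0,4]]}}

```text
time: 10.6
tool_pos: [0.5186, 0.2222, 0.1983]
tcp_rot: [-2.466, -1.947, 0.0]
wrist_force: [0.2, 0.4, -4.6]
width: 0.13
```

```bash
python3 st.py
```

```text
t 10.6 n,e mm [1.1 0.2] z 0.1983 yaw -13.41 F n,e,z [ 0.1  0.4 -4.6] T n,e,z [-0.06  0.12  0.07] w 0.13
```

{"fn": "play_rows", "kwargs": {"motion": [[0,0.0005,0,0,4],[0,0,0,0,4]]}}

```text
time: 10.85
tool_pos: [0.5188, 0.2221, 0.1982]
tcp_rot: [-2.465, -1.947, 0.001]
wrist_force: [-1.7, 0.1, -5.3]
width: 0.124
```

```bash
python3 st.py
```

```text
t 10.85 n,e mm [1.3 0.2] z 0.1982 yaw -13.41 F n,e,z [-1.7 -0.3 -5.3] T n,e,z [-0.01  0.28  0.07] w 0.124
```

{"fn": "play_rows", "kwargs": {"motion": [[0,0.0005,0,0,4],[0,0,0,0,4]]}}

```text
time: 11.1
tool_pos: [0.5192, 0.222, 0.1982]
tcp_rot: [-2.465, -1.947, 0.001]
wrist_force: [-1.7, -0.2, -4.5]
width: 0.129
```

```bash
python3 st.py
```

```text
t 11.1 n,e mm [1.7 0.2] z 0.1982 yaw -13.41 F n,e,z [-1.6 -0.6 -4.5] T n,e,z [0.01 0.62 0.14] w 0.129
```

{"fn": "play_rows", "kwargs": {"motion": [[0,-0.0023,0,-0.0004,4],[0,0,0.001,0,4],[0,0,0.001,0,4],[0,0,0.001,0,4],[0,0,0,0,4]]}}

```text
time: 11.72
tool_pos: [0.5174, 0.2225, 0.1951]
tcp_rot: [-2.463, -1.95, 0.0]
wrist_force: [0.1, 1.2, -5.6]
width: 0.132
```

```bash
python3 st.py
```

```text
t 11.725 n,e mm [-0.2  0.2] z 0.1951 yaw -13.27 F n,e,z [-0.2  1.1 -5.6] T n,e,z [0.05 0.04 0.05] w 0.132
```

{"fn": "play_rows", "kwargs": {"motion": [[0,0,0.001,0,4],[0,0,0.001,0,4],[0,0,0.001,0,4]]}}

```text
time: 12.1
tool_pos: [0.5174, 0.2225, 0.1922]
tcp_rot: [-2.463, -1.95, 0.0]
wrist_force: [0.7, 0.4, -5.6]
width: 0.124
```

```bash
python3 st.py
```

```text
t 12.1 n,e mm [-0.2  0.2] z 0.1922 yaw -13.26 F n,e,z [ 0.6  0.6 -5.6] T n,e,z [-0.01  0.   -0.09] w 0.124
```

{"fn": "play_rows", "kwargs": {"motion": [[0,0,0.001,0,4],[0,0,0.001,0,4]]}}

```text
time: 12.35
tool_pos: [0.5174, 0.2225, 0.1902]
tcp_rot: [2.463, 1.95, 0.0]
wrist_force: [0.1, 0.3, -6.7]
width: 0.127
```

```bash
python3 st.py
```

```text
t 12.35 n,e mm [-0.2  0.3] z 0.1902 yaw -13.26 F n,e,z [-0.   0.3 -6.7] T n,e,z [ 0.03 -0.    0.01] w 0.127
```

{"fn": "play_rows", "kwargs": {"motion": [[0,0,0.001,0,4],[0,0,0.0005,0,4]]}}

```text
time: 12.6
tool_pos: [0.5173, 0.2225, 0.1887]
tcp_rot: [-2.463, -1.95, 0.0]
wrist_force: [-0.4, -0.5, -5.1]
width: 0.126
```

```bash
python3 st.py
```

```text
t 12.6 n,e mm [-0.2  0.2] z 0.1887 yaw -13.26 F n,e,z [-0.2 -0.6 -5.1] T n,e,z [ 0.01 -0.01  0.01] w 0.126
```

{"fn": "play_rows", "kwargs": {"motion": [[0,0,0.001,0,4],[0,0,0.0005,0,4]]}}

```text
time: 12.85
tool_pos: [0.5174, 0.2225, 0.1872]
tcp_rot: [-2.463, -1.95, 0.0]
wrist_force: [-0.7, -0.3, -5.6]
width: 0.126
```

```bash
python3 st.py
```

```text
t 12.85 n,e mm [-0.2  0.2] z 0.1872 yaw -13.27 F n,e,z [-0.6 -0.4 -5.6] T n,e,z [-0.02  0.01  0.01] w 0.126
```

{"fn": "play_rows", "kwargs": {"motion": [[0,0,0.001,0,4],[0,0,0.001,0,4]]}}

```text
time: 13.1
tool_pos: [0.5174, 0.2225, 0.1852]
tcp_rot: [2.463, 1.95, 0.0]
wrist_force: [-0.2, 0.1, -5.4]
width: 0.128
```

```bash
python3 st.py
```

```text
t 13.1 n,e mm [-0.2  0.3] z 0.1852 yaw -13.27 F n,e,z [-0.2  0.1 -5.4] T n,e,z [-0.04  0.02  0.  ] w 0.128
```

{"fn": "play_rows", "kwargs": {"motion": [[0,0,0.001,0,4],[0,0,0.001,0,4]]}}

```text
time: 13.35
tool_pos: [0.5174, 0.2225, 0.1832]
tcp_rot: [-2.463, -1.95, 0.0]
wrist_force: [-0.8, -0.9, -4.2]
width: 0.128
```

```bash
python3 st.py
```

```text
t 13.35 n,e mm [-0.2  0.3] z 0.1832 yaw -13.26 F n,e,z [-0.6 -1.  -4.2] T n,e,z [0.03 0.01 0.07] w 0.128
```

{"fn": "play_rows", "kwargs": {"motion": [[0,0,0.001,0,4],[0,0,0.0005,0,4]]}}

```text
time: 13.6
tool_pos: [0.5174, 0.2225, 0.1821]
tcp_rot: [2.463, 1.95, 0.0]
wrist_force: [-1.0, -1.1, -1.6]
width: 0.128
```

```bash
python3 st.py
```

```text
t 13.6 n,e mm [-0.1  0.3] z 0.1821 yaw -13.27 F n,e,z [-0.7 -1.4 -1.6] T n,e,z [-0.13  0.24 -0.  ] w 0.128
```

{"fn": "play_rows", "kwargs": {"motion": [[0,0,0.0005,0,4],[0,0,0.0005,0,4]]}}

```text
time: 13.85
tool_pos: [0.5177, 0.2225, 0.182]
tcp_rot: [2.463, 1.95, 0.001]
wrist_force: [-3.3, -1.7, 4.1]
width: 0.124
```

```bash
python3 st.py
```

```text
t 13.85 n,e mm [0.1 0.4] z 0.182 yaw -13.26 F n,e,z [-2.8 -2.4  4.1] T n,e,z [-0.46  0.64  0.02] w 0.124
```

{"fn": "play_rows", "kwargs": {"motion": [[0,-0.0005,0,0,4],[0,0,0,0,4],[0,0,0,0,4]], "squeeze": 25}}

```text
time: 14.22
tool_pos: [0.5175, 0.2226, 0.182]
tcp_rot: [2.462, 1.95, 0.002]
wrist_force: [-2.2, -2.4, 5.5]
width: 0.133
```

```bash
python3 st.py
```

```text
t 14.225 n,e mm [-0.1  0.4] z 0.182 yaw -13.26 F n,e,z [-1.6 -2.9  5.5] T n,e,z [-0.55  0.44  0.01] w 0.133
```

{"fn": "play_rows", "kwargs": {"motion": [[0,0,0,0,14],[0,0,0,0,18],[0,0,0,0,24],[0,0,0,0,28]]}}

```text
time: 14.72
tool_pos: [0.517, 0.2227, 0.1806]
tcp_rot: [-2.463, -1.95, -0.0]
wrist_force: [-0.1, 0.1, -0.8]
width: 0.329
```

```bash
python3 st.py; python3 - <<'E'
from h import *
im=read_camera("wrist")[:,:,::-1];sd=read_camera("side")[:,:,::-1]
cv2.imwrite("pics/c6.png",np.clip(np.hstack([cv2.resize(im[0:400,160:480],(400,500)),crop(sd,280,90,128,160,3.125)])*1.5,0,255).astype(np.uint8))
E
```

```text
t 14.725 n,e mm [-0.6  0.3] z 0.1806 yaw -13.26 F n,e,z [-0.2  0.1 -0.8] T n,e,z [-0.03  0.02 -0.03] w 0.329
```

View pics/c6.png

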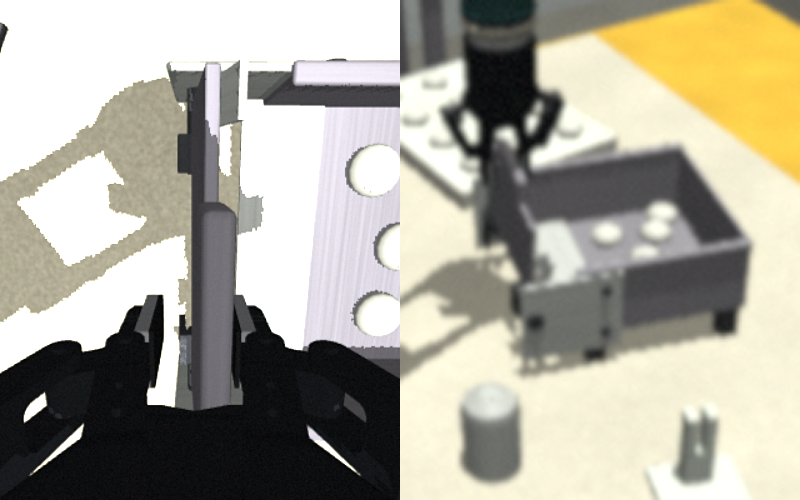

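{"fn": "play_rows", "kwargs": {"motion": [[0,0.0025,0,0,28],[0,0.0025,0,0,28],[0,0.0025,0,0,28],[0,0.0025,0,0,28],[0,0.0025,0,0,28]]}}

```text
time: 15.45
tool_pos: [0.5293, 0.2197, 0.1808]
tcp_rot: [2.463, 1.95, 0.0]
wrist_force: [0.6, 0.4, -1.0]
width: 0.327
```

```bash
python3 st.py
```

```text
t 15.45 n,e mm [12.1  0.3] z 0.1808 yaw -13.27 F n,e,z [ 0.4  0.6 -1. ] T n,e,z [-0.05 -0.05 -0.  ] w 0.327
```

{"fn": "play_rows", "kwargs": {"motion": [[0,0.0025,0,0,28],[0,0.0025,0,0,28],[0,0.0025,0,0,28],[0,0.0025,0,0,28],[0,0.002,0,0,28]]}}

```text
time: 16.08
tool_pos: [0.5409, 0.2169, 0.1808]
tcp_rot: [2.463, 1.95, 0.0]
wrist_force: [0.3, -0.4, -0.2]
width: 0.329
```

```bash
python3 st.py
```

```text
t 16.075 n,e mm [24.   0.4] z 0.1808 yaw -13.27 F n,e,z [ 0.4 -0.3 -0.2] T n,e,z [ 0.03 -0.07 -0.03] w 0.329
```

{"fn": "play_rows", "kwargs": {"motion": [[0,0.002,0,0,28],[0,0.002,0,0,28],[0,0,0,0,28]]}}

```text
time: 16.45
tool_pos: [0.5447, 0.2161, 0.1808]
tcp_rot: [-2.463, -1.95, 0.0]
wrist_force: [0.3, -0.5, 0.3]
width: 0.327
```

```bash
python3 st.py; python3 - <<'E'
from h import *
im=read_camera("wrist")[:,:,::-1];sd=read_camera("side")[:,:,::-1]
cv2.imwrite("pics/c7.png",np.clip(np.hstack([cv2.resize(im[0:400,160:480],(400,500)),crop(sd,280,90,128,160,3.125)])*1.5,0,255).astype(np.uint8))
E
```

```text
t 16.45 n,e mm [27.9  0.4] z 0.1808 yaw -13.27 F n,e,z [ 0.4 -0.4  0.3] T n,e,z [ 0.09  0.   -0.03] w 0.327
```

View pics/c7.png

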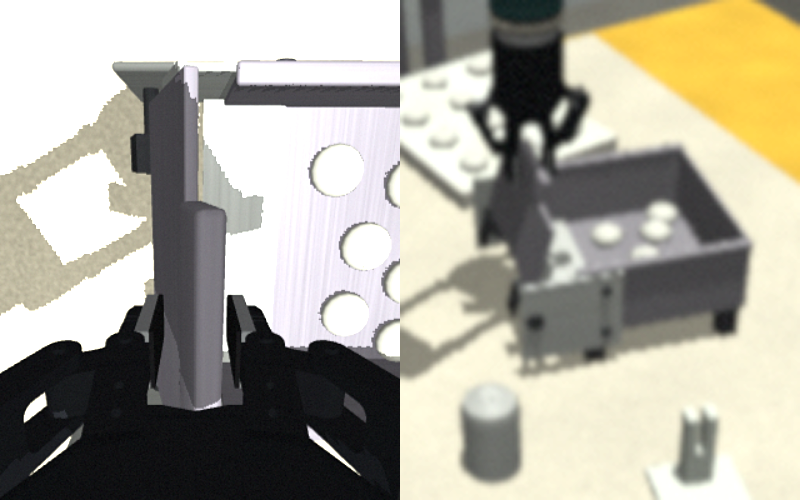

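{"fn": "play_rows", "kwargs": {"motion": [[0,0.002,0,0,34],[0,0,0,0,40],[0,0,0,0,45],[0,0,0,0,45]]}}

```text
time: 17.05
tool_pos: [0.5466, 0.2156, 0.1808]
tcp_rot: [-2.463, -1.95, 0.0]
wrist_force: [0.3, -0.7, 0.1]
width: 0.526
```

```bash
python3 st.py
```

```text
t 17.05 n,e mm [29.8  0.4] z 0.1808 yaw -13.27 F n,e,z [ 0.4 -0.6  0.1] T n,e,z [-0.01  0.    0.03] w 0.526
```

{"fn": "play_rows", "kwargs": {"motion": [[0,0,-0.01,0,45],[0,0,-0.02,0,45],[0,0,-0.03,0,45],[0,0,-0.03,0,45],[0,0,-0.03,0,45]]}}

```text
time: 17.68
tool_pos: [0.547, 0.2157, 0.3039]
tcp_rot: [2.463, 1.949, 0.004]
wrist_force: [0.4, 0.5, 0.2]
width: 0.528
```

{"fn": "play_rows", "kwargs": {"motion": [[-0.02,0,-0.02,0,45],[-0.03,0,0,0,45],[-0.03,0,0,0,45],[0,0,0,0,45]]}}

```text
time: 18.18
tool_pos: [0.5276, 0.1353, 0.3217]
tcp_rot: [2.465, 1.946, 0.0]
wrist_force: [1.1, -0.1, 0.1]
width: 0.527
```

```bash
python3 st.py; python3 - <<'E'
from h import *
import pickle
i=camera_info("wrist");im=read_camera("wrist")[:,:,::-1];sd=read_camera("side")[:,:,::-1]
pickle.dump(i,open("w8.pkl","wb"));cv2.imwrite("pics/w8.png",im)
cv2.imwrite("pics/c8.png",np.clip(np.hstack([cv2.resize(im[0:400,160:480],(400,500)),crop(sd,280,90,128,160,3.125)])*1.5,0,255).astype(np.uint8))
n=np.array([np.cos(np.radians(-13.5)),np.sin(np.radians(-13.5)),0]);e=np.array([-n[1],n[0],0])
c=np.array([.518,.2222,.08])
for a in (0,.2,.26,.32):
    u=n*np.sin(a)+np.array([0,0,1])*np.cos(a);v=n*np.cos(a)-np.array([0,0,1])*np.sin(a)
    print(a,[np.round((proj(i,c+.133*u+s*.05*e+x*v)-[160,0])*1.25) .tolist() for s in(-1,1) for x in(-.006,.006)])
E
```

```text
t 18.175 n,e mm [ 30.1 -82.1] z 0.3217 yaw -13.43 F n,e,z [1.1 0.2 0.1] T n,e,z [-0.04 -0.05 -0.01] w 0.527
0 [[144.0, 209.0], [161.0, 209.0], [139.0, 56.0], [157.0, 56.0]]
0.2 [[181.0, 209.0], [197.0, 208.0], [179.0, 57.0], [197.0, 58.0]]
0.26 [[192.0, 209.0], [207.0, 208.0], [191.0, 58.0], [209.0, 59.0]]
0.32 [[202.0, 208.0], [217.0, 208.0], [203.0, 58.0], [220.0, 60.0]]
```

View pics/c8.png

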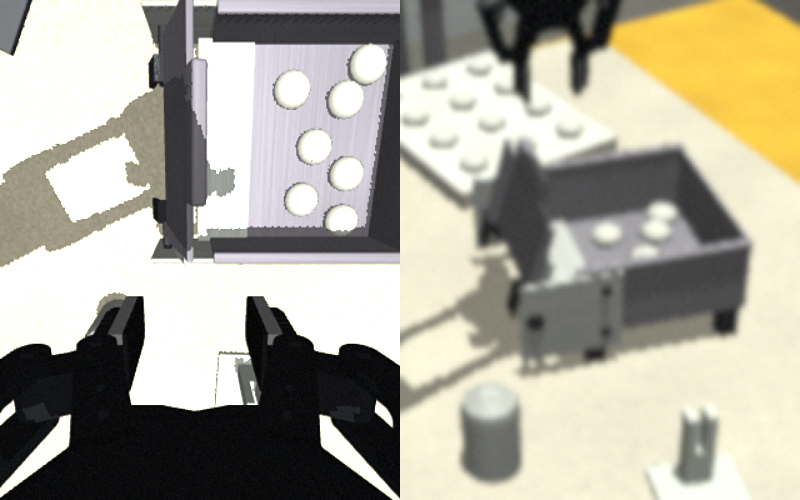

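```bash
python3 -c "
from workcell import *
print(finish_job())"
```

```text
the job is handed in; nothing more can be done
None
```

I took the flap out of the rack and hung it on the hopper pins with the long lips on the outside. I then eased its top back onto the stops, let go and handed the job in at about 18 s of the 51 s allowed. The hand-in gives no verdict, so the result is not confirmed.

**How it went:**
- I found the pin line by touching it gently with the lips, at about 2 N. I then backed off and lowered the flap until the knuckles rested on the pins.
- The wrist force changed by about 10–11 N at seating, against the 25 N limit.
- I opened the fingers slightly so they could guide the bar back. The flap followed them onto the stops, and the wrist force stayed below about 1 N.

**Last checks:**
- In the final wrist picture the bar's top edge lies at columns 191–207 and rows 58–206 of the enlarged crop. That matches what I would expect for a flap seated on the pins and leaning at about 0.26 rad, parallel to them.
- The gripper is well clear, and the wrist force reads about zero.
- The dredger looks unmoved in the side view, and the arm never went near the tub or the scraper. I did not measure any of the three again.

**What disagreed:** the flap seated at a tool height of 182 mm, where I had expected 179.5 mm. I put this down to the grip having settled about 2 mm lower on the bar. At first contact the moments suggested that the right (-y) knuckle took the load first. The flap then settled when I let go. I did not measure the knuckle heights directly.

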